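# Clamp a casting mould to the bench cleat and draw its core rod halfway

## Robot

A 6-joint arm with a two-finger parallel gripper is mounted at the origin on the work surface. World frame = base frame: x ahead of the robot, y to its left, z up, the work surface at z = 0. Lengths are in m, angles in rad, forces in N, time in s.
With the tool pointing down it reaches from about 0.225 to 0.875 m from the base axis. Payload 3.4 kg.
Tool frame: the origin (TCP) lies on the centre line of the jaws, within the pads' length; the fingertips stand 17 mm ahead of it and the grasp point (between the pads) lies 2 mm behind it (nose_length is the distance from the TCP to the fingertips, in m); z points along the fingers, y is the line along which they close (so a half turn about z gives the same grasp; the last joint's range is limited). The gripper opens to 85 mm and grips with 20 to 120 N. Pads are 22 mm wide; open, the fingers measure 114 mm over their backs; the gripper's body (76 mm by 85 mm) begins 54 mm behind the grasp point. The pads swing forward as they close: fully open they stand 13 mm farther back than shut.
Start: joints at [1.071, 0.276, 1.505, -0, 1.361, -0.121], TCP at [0.213, 0.534, 0.248] pointing down, gripper open.
Joint ranges: [-2.89, 2.89], [-0.75, 2.08], [0.22, 2.7], [-1.18, 4.32], [0.11, 2.71], [-2.7, 2.7]. Speed limits (rad/s): [2.57, 2.57, 3.14, 3.14, 3.14, 3.14].

## Interface

Orientations are given as a unit quaternion [w, x, y, z].
In Python, from rig import get_state, get_image, sign_off, find_in, place_of, nose_length gives the robot as it stands.
- The arm moves only by the tool apply_moves, never from a script. Its argument "deltas" is one flat list of numbers, 5 for each row, row after row: the finger opening in mm, from 0 to 85.4, then the shift along the tool's x, y, z in mm, then the turn about the tool's z in degrees. A call has 1 to 12 rows; each row is the pose to reach, as a shift and turn from the pose commanded when the call began, along the tool's axes at that moment; what a row does not reach only later rows make up. A row lasts 1/12 s, in which the tool goes at most 41.7 mm and 7.16 degrees, less where a joint would pass 70% of its speed; a pose out of reach is approached as far as the arm can. A call with a gripper value outside its range is refused whole. The fingers move at their own pace and stop on an object; "squeeze" is the grip in N (left out, the last holds). Time passes only in rows, so rows that repeat a pose let the fingers close. It gives the time, the measured TCP pose, the force, the opening and the grip force at its end, in the units of the state.
- get_state(): the state, without advancing time (a new reading comes with each control period).
- get_image(name): name is "scene" or "top" or "wrist"; returns a dict with "frame" (400x640x3 uint8, red, green, blue), "K" (3x3 intrinsics, pixels), "position" and "orientation" of the camera in the world. Camera axes: x right, y down, z forward; pixel columns grow to the right and rows downward; lengths in m; the calibration is good to about 2 mm. The wrist camera is an equidistant fisheye: a pixel r from the principal point sees the ray r / f radians off the axis. A picture is of the moment at which its call begins. There is no depth.
- sign_off(): hands the job in; it is judged then, once.
Trained networks look in a picture, given as the dict that the camera call returned (one of the last four; its "shot" number tells which), for a name from the list of things; names that differ only in an ending like _2 or _b are one class to them, and where a whole thing is asked for, a point or a joint stands for the part that bears it (a point fixed in the world has none). Each returns a list of dicts, best first, with "score" (0 to 1); they miss things now and then, are a little off and sometimes report something else, mostly with a low value. They report only what shows in the picture. A call takes as long as a camera call.
- find_in(query, picture): "point" ([column, row] in pixels, amid what is visible of it).
- place_of(query, picture): "point" ([column, row] in pixels: a listed point, or the origin of a listed thing).
The state is a dict: "clock": time; "qpos": joint angles; "qd": joint speeds; "effort": joint torques, N m; "position": TCP position; "ee_rot": TCP orientation; "contact_force": force on the tool from outside, world axes, zero at the start; "moment": the same for the moment, N m; "width": finger opening in m; "gripper_force": force on a finger pad.
Only numpy, scipy, OpenCV 4.12 (cv2) and the standard library are available. Lean on these libraries where they do the work, as an engineer would, in place of code of your own. Each camera call takes 0.05 s, during which the arm holds its last target. There are 200 camera calls.

## Task

Squeeze the handles of the orange spring clamp to take it off the bench cleat, and let it close again, its pads fully down on the boards, over an ear of the casting mould's back board and the cleat together, so that the mould is pinned to the cleat; let go of the clamp. Then take the black knob of the mould's core rod and draw the rod straight up, slowly, until it stands about 50 mm higher than it started, roughly half out of its snug bore, and finish while still holding it there, steady, ready to be waxed. The mould must stay flat on the bench where it is, and nothing else on the bench may be shifted.

Things in the scene. Friction and masses are not known exactly. Their poses are not given: they have to be found in the camera images.
- cleat: Bench cleat: brown board on edge, screwed to the bench, 18 mm thick (its x), 420 mm long (its y), 70 mm high (z). Origin: middle of its underside. Its -x face looks towards the robot; the mould stands against that face. Two 18 mm high steel angles behind it.
- mould: Casting mould, loose, 0.5 kg: white melamine foot (x -55 to 47 mm, y -85 to 85, 18 mm thick), back board upright on its +x edge, white pipe of 48 mm diameter with aluminium cap standing in the middle up to z = 132 mm. Origin: underside, on the pipe's axis; x towards the cleat, z up along the bore.
- ear_left (a point): Middle of the top edge of the +y ear of the mould's white back board (8 mm thick, y -85 to 85 mm, top at z = 70, level with the cleat's top), 62 mm from the pipe's axis: a place for the clamp. The board's rear face is within 2 mm of the cleat: board and cleat together are 26 to 28 mm thick. Frame parallel to the mould's.
- ear_right (a point): The same on the -y ear.
- cap_top (a point): Centre of the cap's top face, on the bore's axis, 132 mm above the mould's underside. The bore (17 mm for a 16 mm rod) goes 114 mm down from here. A spring-loaded nylon-tipped brass screw in the cap's -x side rubs on the rod with 6 to 10 N of drag, mostly more than the mould's weight: unclamped, the mould comes up with the rod.
- rod_knob (a point): Centre of the black knob (32 mm diameter, 34 mm high) on top of the core rod. At the start 32 mm above cap_top, with 15 mm of bare rod between cap and knob; the rod then stands on the bottom of its bore. z along the rod.
- clamp: Orange spring clamp, 0.1 kg, parked astride the cleat's top edge, jaws down, handles up. Origin: its pivot, 22 to 32 mm above the cleat's top edge at the start. x: the line along which the jaws open; z towards the handles. Swivelling rubber jaw pads (26 mm wide in y) 46 to 64 mm below the pivot. This frame belongs to the -x half and leans with it by up to 0.25 rad about the pivot as the jaws open.
- clamp_grip (a point): Midway between the clamp's handles, 58 mm above the pivot: where to pinch them along x. They are 22 mm wide in y, lean outwards (10 degrees), measure 61 mm over their outsides here when parked, and end 71 mm above the pivot. Each mm they close opens the jaws by about 1 mm; that takes 16 to 25 N. The shut jaws press with about 20 N.
- clamp_jaw (a joint): The clamp's opening, rad: 0 parked on the cleat (jaw gap 18 mm), growing about 0.018 per mm of jaw gap: about 0.15 when closed on back board and cleat together, 0.36 at a gap of 38 mm; its stop is at 0.46.
- tape: Roll of blue tape, 104 mm diameter, 24 mm high, lying on the bench. Not to be moved. Origin: middle of its underside.
- jar: White jar, 64 mm diameter, 55 mm high. Not to be moved. Origin: middle of its underside.
- tin: Yellow wax tin, 92 mm diameter, 32 mm high. Not to be moved. Origin: middle of its underside.
- jar_lid: Black jar lid lying open side up, 68 mm diameter, 14 mm high. Not to be moved. Origin: middle of its underside.
- spray_can: Spray can, 66 mm diameter, 190 mm high, at the right. Not to be moved. Origin: middle of its underside.
- driver: Screwdriver with lime handle, lying at the left. Not to be moved.
- rod: The core rod itself, knob included. Origin: its foot, 146 mm below rod_knob; z along the rod.

How it is judged:
By the outcome, as a careful person would: the job done as asked, in the order asked, and still so for the second after the job is handed in, while the arm keeps its last pose, push and grip.
It also fails if it takes over 51 s, if anything falls off the work surface, if the arm or the gripper's body presses on something with over 40 N, if the wrist force passes 120 N, or if a joint passes its speed limit or range.

## Working session

There is one attempt and no reset: what is moved stays moved. The work goes in short steps, Python scripts to look and compute and a tool call to move; the robot and the scene stay as the last step left them, time stands still between calls to the robot, and variables do not carry over. Pictures are saved under pics/ and viewed, at most 10 in all, crops included, and the job is handed in when it is done.

Besides the shell and the picture viewer there is one more tool, called after "Call:" in YAML: its name, and indented under it one key for each argument. apply_moves: Moves the arm, as the interface text tells. Its arguments: {"type":"object","properties":{"deltas":{"type":"array"},"squeeze":{"type":"number"}},"required":["deltas"]}

```bash
mkdir -p pics; ls
cat > h.py <<'E'
import numpy as np, cv2
from scipy.spatial.transform import Rotation as R
from rig import *
def rot(q): return R.from_quat([q[1],q[2],q[3],q[0]]).as_matrix()
def ray(im,p,fish=False):
    K=im["K"]; x=(p[0]-K[0][2])/K[0][0]; y=(p[1]-K[1][2])/K[1][1]
    if fish:
        r=np.hypot(x,y); s=np.sin(r)/r if r>1e-9 else 1; d=np.array([x*s,y*s,np.cos(r)])
    else: d=np.array([x,y,1.])
    d=rot(im["orientation"])@d; return np.array(im["position"]),d/np.linalg.norm(d)
def atz(im,p,z,fish=False):
    o,d=ray(im,p,fish); return o+d*(z-o[2])/d[2]
def tri(rs):
    A=0;b=0
    for o,d in rs:
        P=np.eye(3)-np.outer(d,d); A=A+P; b=b+P@o
    x=np.linalg.solve(A,b); return x,[round(1e3*np.linalg.norm(np.cross(x-o,d)),1) for o,d in rs]
def save(im,n,crop=None,s=1):
    f=im["frame"]
    if crop: f=f[crop[1]:crop[3],crop[0]:crop[2]]
    cv2.imwrite("pics/"+n,cv2.resize(f[:,:,::-1],None,fx=s,fy=s))
E
python3 - <<'E'
from h import *
s=get_state(); print({k:np.round(v,3).tolist() for k,v in s.items()}, nose_length)
a=get_image("scene");b=get_image("top")
save(a,"a.png");save(b,"b.png")
for n in "cleat mould ear_left ear_right cap_top rod_knob clamp clamp_grip tape jar tin jar_lid spray_can driver".split():
    pa=place_of(n,a);pb=place_of(n,b)
    o=n
    for q in(pa,pb): o+=" "+(str(np.round(q[0]["point"]).tolist())+" %.2f"%q[0]["score"] if q else "none")
    if pa and pb:
        x,e=tri([ray(a,pa[0]["point"]),ray(b,pb[0]["point"])]); o+=" "+str(np.round(x*1e3))+str(e)
    print(o)
E
```

```text
pics
{'clock': 0.0, 'qpos': [1.071, 0.277, 1.506, 0.0, 1.361, -0.121], 'qd': [0.001, -0.001, 0.003, 0.001, -0.001, 0.001], 'effort': [0.001, -41.676, -24.581, 0.0, 0.011, 0.0], 'position': [0.212, 0.534, 0.247], 'ee_rot': [-0.0, 0.188, 0.982, -0.001], 'contact_force': [-0.324, 0.925, -0.42], 'moment': [0.001, 0.08, 0.004], 'gripper_force': 0.0, 'width': 0.086} 0.017
cleat [291.0, 246.0] 0.60 [321.0, 166.0] 0.97 [605. -38.  -9.][np.float64(3.3), np.float64(3.3)]
mould [298.0, 222.0] 0.96 [332.0, 191.0] 0.56 [532. -68.  -2.][np.float64(4.9), np.float64(4.9)]
ear_left [308.0, 231.0] 0.92 [311.0, 169.0] 0.67 [581.  -5.  54.][np.float64(1.7), np.float64(1.7)]
ear_right none [356.0, 164.0] 0.95
cap_top [348.0, 252.0] 0.42 [336.0, 179.0] 0.92 [539.   1. -35.][np.float64(83.0), np.float64(83.0)]
rod_knob [299.0, 179.0] 0.60 [337.0, 175.0] 0.48 [538. -66. 171.][np.float64(4.8), np.float64(4.8)]
clamp [345.0, 251.0] 0.83 [256.0, 161.0] 0.67 [601. 130.  94.][np.float64(7.1), np.float64(7.1)]
clamp_grip [347.0, 237.0] 0.81 [258.0, 156.0] 0.90 [599. 125. 141.][np.float64(0.2), np.float64(0.2)]
tape [468.0, 286.0] 0.72 [170.0, 223.0] 0.87 [450. 389.  -6.][np.float64(1.9), np.float64(1.9)]
jar [455.0, 240.0] 0.61 [202.0, 265.0] 0.88 [333. 300.  -7.][np.float64(2.1), np.float64(2.1)]
tin [244.0, 158.0] 0.77 [440.0, 222.0] 0.57 [ 434. -354.   15.][np.float64(1.7), np.float64(1.7)]
jar_lid [403.0, 247.0] 0.80 [236.0, 229.0] 0.56 [431. 202. -12.][np.float64(2.7), np.float64(2.7)]
spray_can [200.0, 166.0] 0.90 [471.0, 188.0] 0.94 [ 529. -451.   -0.][np.float64(1.7), np.float64(1.7)]
driver [435.0, 326.0] 0.92 [177.0, 171.0] 0.63 [597. 375.  -7.][np.float64(1.6), np.float64(1.6)]
```

View pics/a.png

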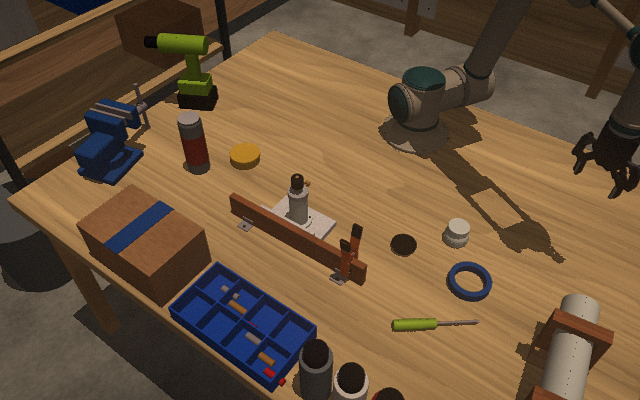

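View pics/b.png

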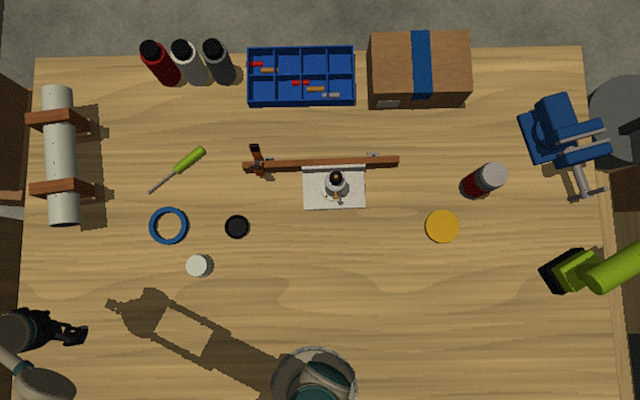

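The scene view shows the cleat running from (230,200) to (365,275). The clamp sits near its left end at (348,250), and the knob is at (298,180). In the top view the cleat runs from (243,165) to (398,160), with the clamp at (256,158) and the mould at (335,185).

```bash
cat >> h.py <<'E'
def go(p,yaw):
    "tool shift (mm) and turn (deg) to TCP p (m), tool y at world angle yaw (deg, mod 180)"
    s=get_state(); M=rot(s["ee_rot"]); y=np.degrees(np.arctan2(M[1,1],M[0,1]))
    t=-(yaw-y); t=(t+90)%180-90
    print("shift",np.round(1e3*M.T@(np.array(p)-s["position"]),1),"turn",round(t,1),"yaw now",round(y,1),"q6",round(s["qpos"][5],2),"pos",np.round(s["position"],4))
E
python3 - <<'E'
from h import *
b=get_image("top")
for p in [(243,172),(398,164),(243,160),(398,156)]: print(p,np.round(atz(b,p,.07)*1e3))
save(b,"c.png",(235,130,405,220),4)
go([.55,.128,.30],2)
E
```

```text
(243, 172) [574. 174.  70.]
(398, 164) [ 587. -239.   70.]
(243, 160) [607. 174.  70.]
(398, 156) [ 609. -240.   70.]
shift [-463.7 -252.7  -51.7] turn 66.3 yaw now 68.3 q6 -0.12 pos [0.2127 0.5343 0.2483]
```

View pics/c.png

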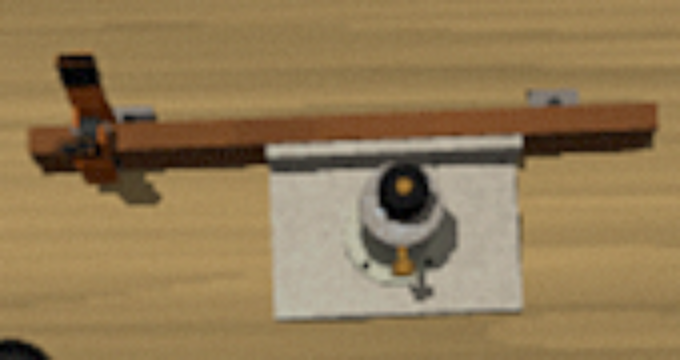

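The zoomed top view shows the cleat's top edge sloping about 2° (crop (30,130) to (655,105)). The clamp sits at (90,120), and the mould's ears are at (320,150) and (470,140). Next I'll move the wrist camera over the clamp.

Call:
apply_moves:
  deltas: [85,-35,-19,-4,5,85,-70,-38,-8,12,85,-105,-57,-12,19,85,-140,-76,-16,26,85,-175,-95,-20,33,85,-211,-115,-24,40,85,-247,-135,-28,47,85,-283,-154,-32,54,85,-319,-174,-36,60,85,-355,-193,-40,64,85,-391,-213,-44,66,85,-426,-232,-48,66]
  squeeze: 40

```text
clock: 2.55
position: [0.5237, 0.1592, 0.2967]
ee_rot: [0.0, 0.693, 0.721, 0.0]
contact_force: [-0.9, -0.4, 0.4]
width: 0.0847
gripper_force: 0.0
```

Run:
```python
from h import *
w=get_image("wrist"); save(w,"w1.png",None,1.25)
print(w["position"],np.round(rot(w["orientation"])[:,2],2))
for n in "clamp clamp_grip cleat ear_left ear_right cap_top rod_knob".split():
    q=place_of(n,w)
    for c in q[:2]: print(n,np.round(c["point"],1),round(c["score"],2),np.round(1e3*atz(w,c["point"],dict(clamp=.097,clamp_grip=.155,cleat=0,cap_top=.132,rod_knob=.164).get(n,.07),True)))
go([.6,.128,.25],2)
```

```text
[0.52170097 0.23196574 0.42245108] [ 0.01 -0.29 -0.96]
clamp [383.4 200.2] 0.6 [597. 134.  97.]
clamp_grip [395.7 220.2] 0.8 [598. 132. 155.]
cleat [364.7 283.1] 0.69 [605. -36.  -0.]
ear_left [360.2 289.6] 0.94 [586.  -3.  70.]
ear_left [379.8   8. ] 0.59 [586. 354.  70.]
ear_right [323.7 297.8] 0.28 [537. -17.  70.]
rod_knob [364.  282.1] 0.28 [572.  69. 164.]
shift [-37.5  76.8  46.2] turn 0.4 yaw now 2.4 q6 0.13 pos [0.5217 0.1622 0.2963]
```

View pics/w1.png

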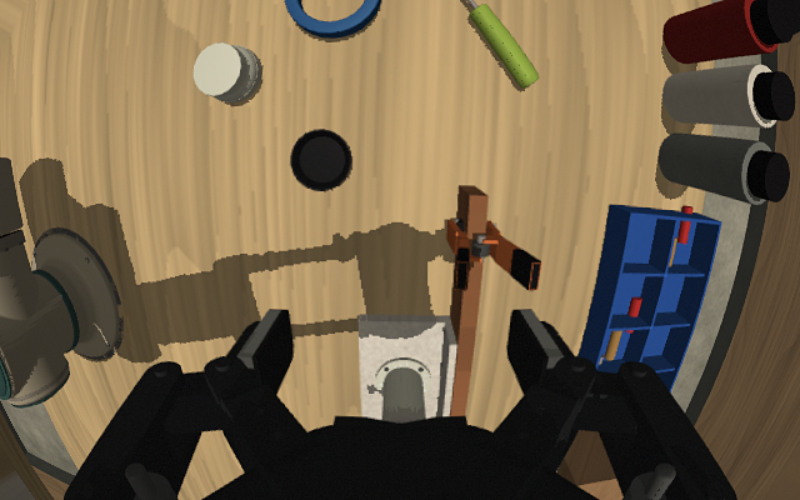

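The wrist view shows the clamp astride the cleat, with handle ends at about (461,275) and (530,272) in the enlarged picture. The mould is at the bottom and the fingers are clear of everything. I'll refine the handle positions and move over the clamp.

Run:
```python
from h import *
w=get_image("wrist"); save(w,"w2.png",(330,130,460,330),4)
for p in [(455,290),(468,290),(536,289),(541,265),(455,262),(512,255)]:
    print(p,np.round(1e3*atz(w,np.array(p)/1.25,.165,True)))
```

```text
(455, 290) [564. 127. 165.]
(468, 290) [574. 127. 165.]
(536, 289) [627. 129. 165.]
(541, 265) [628. 148. 165.]
(455, 262) [562. 148. 165.]
(512, 255) [604. 155. 165.]
```

View pics/w2.png

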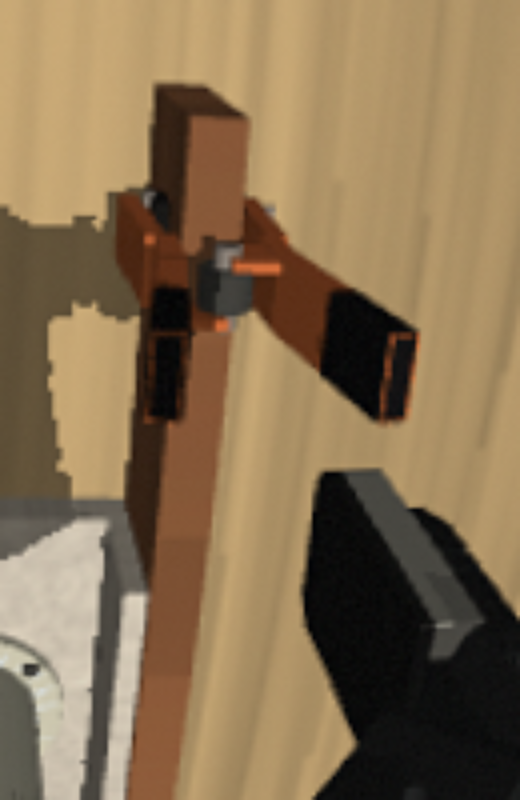

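Handle tips are at pixels (367–377, 213–235) and (426–435, 213–235), so the centre is at about x 598, y 131–134, with yaw about 2.4°. I'll move above them.

Call:
apply_moves:
  deltas: [85,-9,19,8,0,85,-18,38,20,0,85,-27,57,35,0,85,-34,75,50,0,85,-34,75,60,0,85,-34,75,60,0]

```text
clock: 3.5
position: [0.5973, 0.1308, 0.2334]
ee_rot: [-0.002, 0.693, 0.721, -0.002]
contact_force: [-0.6, 0.3, 0.0]
width: 0.0847
gripper_force: 0.0
```

Run:
```python
from h import *
w=get_image("wrist"); save(w,"w3.png",(200,150,440,400),3.2 if 0 else 2.4)
for n in "clamp clamp_grip ear_left".split():
    q=place_of(n,w)
    for c in q[:2]: print(n,np.round(c["point"],1),round(c["score"],2),np.round(1e3*atz(w,c["point"],dict(clamp=.097,clamp_grip=.155).get(n,.07),True)))
go([.598,.131,.153],2.4)
```

```text
clamp [320.2 187.2] 0.72 [598. 134.  97.]
clamp_grip [320.7 208. ] 0.86 [598. 134. 155.]
ear_left [304.1 297.8] 0.65 [585.  -2.  70.]
shift [-0.2 -0.5 84.5] turn -0.0 yaw now 2.4 q6 0.06 pos [0.5984 0.1311 0.2375]
```

View pics/w3.png

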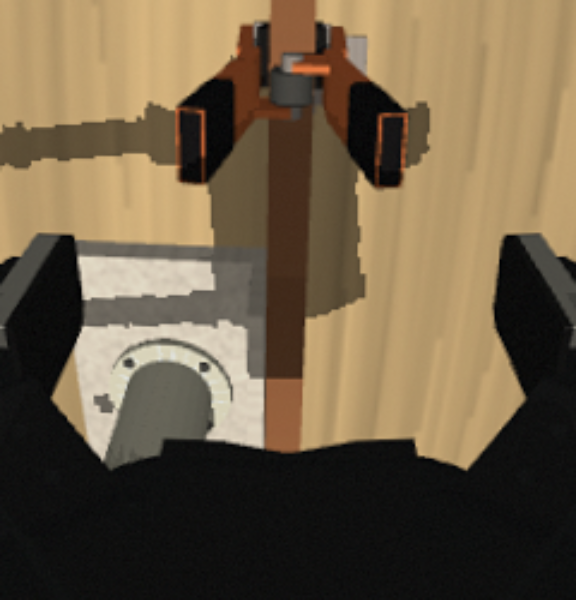

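The clamp sits centred between the fingers. The handle tips are at about (192,145) and (392,150) in the crop, which makes the clamp about 1° clockwise of the tool. I'll triangulate the tip height.

Run:
```python
from h import *
w=get_image("wrist"); v=dict(w); v["position"]=[0.52170097,0.23196574,0.42245108]
for a,b in [((372.2,223.7),(280.2,210.4)),((430,223.7),(363.5,212.5)),((395.7,220.2),(320.7,208)),((383.4,200.2),(320.2,187.2)),((360.2,289.6),(304.1,297.8))]:
    x,e=tri([ray(v,a,True),ray(w,b,True)]); print(np.round(x*1e3),e)
# cleat edges at z=.07 in crop coords of w3
for p in [(272,3),(314,3),(267,370),(303,370),(266,440),(300,440)]:
    print(p,np.round(1e3*atz(w,np.array(p)/2.4+[200,150],.07,True),1))
```

```text
[573. 135. 170.] [np.float64(0.9), np.float64(0.9)]
[629. 134. 166.] [np.float64(0.7), np.float64(0.7)]
[600. 130. 148.] [np.float64(0.7), np.float64(0.7)]
[600. 131.  86.] [np.float64(0.1), np.float64(0.1)]
[587.  -3.  70.] [np.float64(0.9), np.float64(0.9)]
(272, 3) [592.4 161.4  70. ]
(314, 3) [609.  162.1  70. ]
(267, 370) [596.  -13.3  70. ]
(303, 370) [613.3 -12.6  70. ]
(266, 440) [596.8 -59.4  70. ]
(300, 440) [614.2 -58.7  70. ]
```

Tips are at z≈168, so the pivot is at about 97. The cleat yaw is about 1.2°. Next I'll descend over the handles.

Call:
apply_moves:
  deltas: [85,2,2,15,1.2,85,2,2,35,1.2,85,2,2,55,1.2,85,2,2,70,1.2,85,2,2,80,1.2,85,2,2,85,1.2,85,2,2,85,1.2,70,2,2,85,1.2,65,2,2,85,1.2,65,2,2,85,1.2]

```text
clock: 4.58
position: [0.6007, 0.1324, 0.1524]
ee_rot: [-0.0, 0.7, 0.714, 0.0]
contact_force: [-1.9, 0.1, 1.4]
width: 0.0651
gripper_force: 1.0
```

Run:
```python
from h import *
w=get_image("wrist"); save(w,"w4.png",(200,150,440,400),2.4)
s=get_state(); print(s["contact_force"],s["width"]);go([.6005,.133,.152],1.2)
```

```text
[-2.35834036  0.40805932  0.79141457] 0.06501103968214711
shift [ 0.6 -0.2  0.3] turn -0.1 yaw now 1.1 q6 0.08 pos [0.6007 0.1324 0.1523]
```

View pics/w4.png

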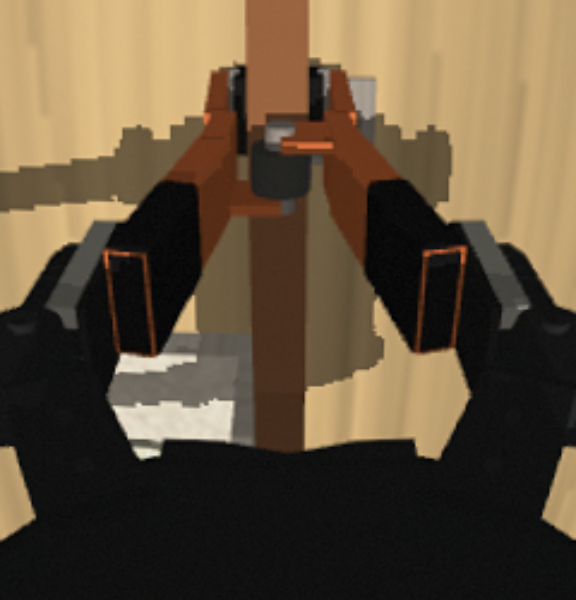

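Both handles sit between the fingers. I'll squeeze.

Call:
apply_moves:
  deltas: [61,0,0,0,0,58,0,0,0,0,55,0,0,0,0,52,0,0,0,0,49,0,0,0,0,46,0,0,0,0,43,0,0,0,0,41,0,0,0,0,40,0,0,0,0,40,0,0,0,0,40,0,0,0,0]
  squeeze: 55

```text
clock: 5.55
position: [0.6009, 0.1323, 0.1513]
ee_rot: [-0.0, 0.7, 0.714, 0.0]
contact_force: [-0.5, 0.2, -2.1]
width: 0.0406
gripper_force: 19.9
```

Run:
```python
from h import *
w=get_image("wrist"); save(w,"w5.png",(200,150,440,400),2.4)
s=get_state(); print(s["contact_force"],s["width"],s["gripper_force"]);go([.6005,.133,.152],1.2)
```

```text
[-0.50316003 -0.27342142 -1.40988414] 0.04025215905898814 19.918827046640217
shift [ 0.7 -0.4 -0.7] turn -0.1 yaw now 1.1 q6 0.08 pos [0.6009 0.1323 0.1513]
```

View pics/w5.png

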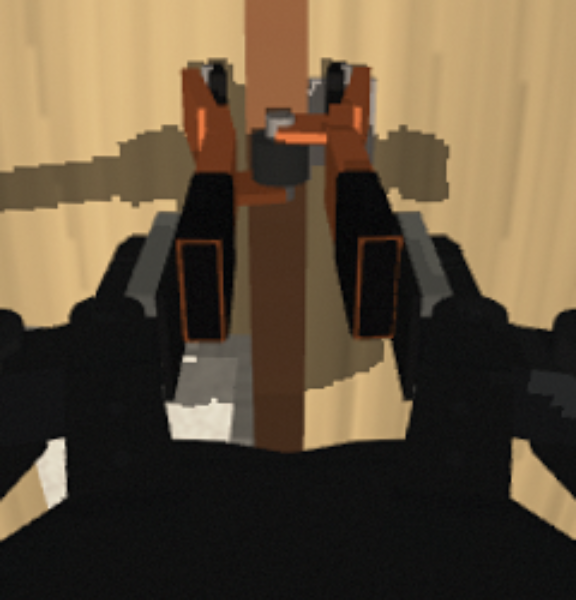

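The jaws are open evenly about the cleat. Next I'll lift and carry the clamp above the left ear.

Call:
apply_moves:
  deltas: [40,0,0,-8,0,40,0,0,-22,0,40,0,0,-40,0,40,0,0,-54,0,40,0,0,-60,0,40,-12,-1,-60,0,40,-38,-2,-60,0,40,-66,-3,-60,0,40,-94,-4,-60,0,40,-120,-4.5,-60,0,40,-133,-4.5,-60,0,40,-136,-4.5,-60,0]

```text
clock: 6.6
position: [0.5985, -0.0066, 0.2105]
ee_rot: [-0.0, 0.701, 0.713, -0.001]
contact_force: [0.9, -0.8, -1.4]
width: 0.04
gripper_force: 19.9
```

Call:
apply_moves:
  deltas: [40,0,0,0,0,40,0,0,0,0,40,0,0,0,0]

```text
clock: 6.85
position: [0.5989, -0.0025, 0.2111]
ee_rot: [-0.0, 0.7, 0.714, 0.0]
contact_force: [-0.8, 0.1, -1.0]
width: 0.0403
gripper_force: 19.9
```

Run:
```python
from h import *
w=get_image("wrist"); a=get_image("scene")
sc=a["frame"][140:300,220:380]; wr=w["frame"][120:370,190:450]
L=cv2.resize(wr,(416,400)); Rr=cv2.resize(sc,(384,400))
cv2.imwrite("pics/w6.png",np.hstack([L,Rr])[:,:,::-1])
s=get_state(); print(s["contact_force"],s["width"],s["gripper_force"]);go([.6,-.003,.151],1.2)
for n in "clamp ear_left mould cap_top rod_knob".split():
    for c in place_of(n,w)[:1]: print(n,c["point"],round(c["score"],2),np.round(1e3*atz(w,c["point"],dict(clamp=.157,ear_left=.07,mould=0,cap_top=.132,rod_knob=.164)[n],True)))
```

```text
[-0.32972617  0.2774335  -1.58316011] 0.0401781039568187 19.896002946188673
shift [-0.6  1.1 60.2] turn -0.0 yaw now 1.2 q6 -0.14 pos [ 0.5989 -0.0025  0.2112]
clamp [315.1, 214.7] 0.65 [597.   5. 157.]
ear_left [303.9, 188.3] 0.69 [586.  -2.  70.]
mould [265.0, 225.0] 0.65 [537. -66.   0.]
cap_top [240.9, 285.4] 0.62 [538. -66. 132.]
rod_knob [238.4, 285.4] 0.6 [546. -45. 164.]
```

View pics/w6.png

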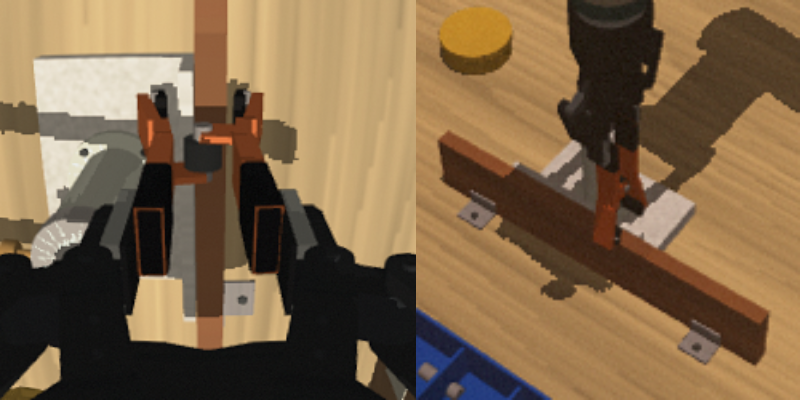

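The left half shows the jaws astride the board and cleat: the boards are at columns 175–227 and the jaws are centred near 200. The scene view agrees. I'll descend.

Call:
apply_moves:
  deltas: [40,0,0,6,0,40,0,0,14,0,40,0,0,22,0,40,0,0,30,0,40,0,0,38,0,40,0,0,45,0,40,0,0,50,0,40,0,0,54,0,40,0,0,58,0,40,0,0,61,0,40,0,0,62,0,40,0,0,62,0]

```text
clock: 8.2
position: [0.599, -0.0038, 0.1492]
ee_rot: [-0.0, 0.7, 0.714, 0.0]
contact_force: [0.3, -0.6, -1.1]
width: 0.0404
gripper_force: 19.9
```

Run:
```python
from h import *
w=get_image("wrist"); a=get_image("scene")
sc=a["frame"][140:300,220:380]; wr=w["frame"][120:370,190:450]
L=cv2.resize(wr,(416,400)); Rr=cv2.resize(sc,(384,400))
cv2.imwrite("pics/w7.png",np.hstack([L,Rr])[:,:,::-1])
s=get_state(); print(s["contact_force"],s["width"],s["gripper_force"]);go([.6,-.003,.151],1.2)
for n in "clamp ear_left cap_top".split():
    for c in place_of(n,w)[:1]: print(n,c["point"],round(c["score"],2),np.round(1e3*atz(w,c["point"],dict(clamp=.096,ear_left=.07,cap_top=.132)[n],True)))
```

```text
[ 0.06691288 -0.02414434 -0.43578135] 0.040784517561992986 19.90168240154162
shift [ 0.8  0.8 -1.4] turn -0.1 yaw now 1.1 q6 -0.14 pos [ 0.5992 -0.0038  0.1496]
clamp [315.1, 217.8] 0.85 [597.   2.  96.]
ear_left [301.0, 213.9] 0.64 [587.  -5.  70.]
cap_top [339.3, 257.0] 0.62 [610.  -6. 132.]
```

View pics/w7.png

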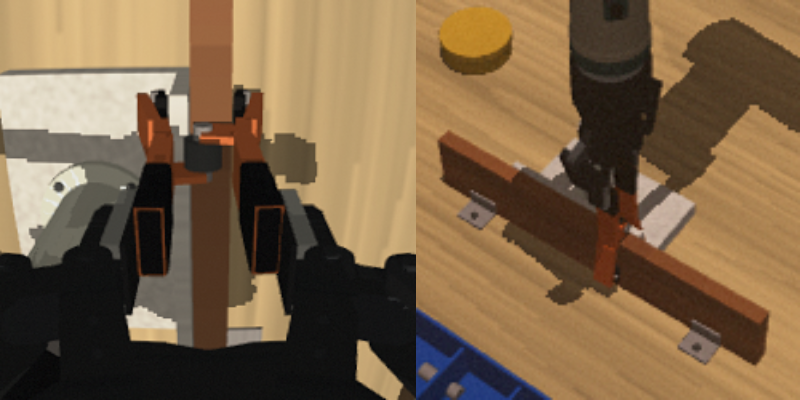

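The jaws straddle the ear and cleat (left picture, about (200,160)), the contact force is near zero, and the scene view agrees. I'll let it close gently.

Call:
apply_moves:
  deltas: [42,0,0,0,0,44,0,0,0,0,46,0,0,0,0,48,0,0,0,0,49.5,0,0,0,0,51,0,0,0,0,52,0,0,0,0,53,0,0,0,0,54,0,0,0,0,54,0,0,0,0]

```text
clock: 9.28
position: [0.599, -0.0038, 0.1497]
ee_rot: [0.0, 0.7, 0.714, 0.0]
contact_force: [0.8, 0.7, -0.3]
width: 0.0538
gripper_force: 0.2
```

The clamp is shut and the grip force is zero. I'll open and rise.

Call:
apply_moves:
  deltas: [58,0,0,0,0,64,0,0,0,0,72,0,0,0,0,80,0,0,0,0,80,0,0,-6,0,80,0,0,-20,0,80,0,0,-40,0,80,0,0,-65,0,85,0,0,-90,0,85,0,0,-110,0,85,0,0,-120,0,85,0,0,-120,0]

```text
clock: 10.28
position: [0.6003, -0.0039, 0.2724]
ee_rot: [0.002, 0.7, 0.714, 0.002]
contact_force: [-0.0, 0.4, -0.4]
width: 0.0853
gripper_force: 0.0
```

Run:
```python
from h import *
w=get_image("wrist"); a=get_image("scene"); b=get_image("top")
z=dict(clamp=.096,clamp_grip=.15,ear_left=.07,cap_top=.132,rod_knob=.164,mould=0)
for n in z:
    o=n;rs=[]
    for im,f in((w,True),(a,False),(b,False)):
        q=place_of(n,im)
        if q:
            rs.append(ray(im,q[0]["point"],f)); o+=" | %s %.2f %s"%(np.round(q[0]["point"]),q[0]["score"],np.round(1e3*atz(im,q[0]["point"],z[n],f)))
    if len(rs)>1: x,e=tri(rs); o+=" T %s"%np.round(1e3*x)
    print(o)
go([.538,-.066+.05,.27],1.2)
```

```text
clamp | [316. 178.] 0.82 [599.  -2.  96.] | [306. 162.] 0.60 [592.   4.  96.] T [595.   1.  96.]
clamp_grip | [324. 193.] 0.63 [606.  -2. 150.] | [300. 217.] 0.78 [619.   3. 150.] | [333. 189.] 0.50 [509. -61. 150.] T [563. -50.  42.]
ear_left | [304. 174.] 0.70 [585.  -4.  70.] | [315. 166.] 0.77 [586. -19.  70.] T [588. -15.  43.]
cap_top | [295. 193.] 0.79 [550. -63. 132.] | [333. 178.] 0.98 [540. -62. 132.] T [543. -65. 124.]
rod_knob | [299. 182.] 0.67 [539. -61. 164.] | [339. 179.] 0.68 [531. -75. 164.] T [531. -72. 152.]
mould | [268. 207.] 0.67 [534. -67.   0.] | [301. 220.] 0.65 [522. -71.   0.] | [333. 189.] 0.93 [535. -68.   0.] T [533. -65.  12.]
shift [-11.1 -61.2  -0.6] turn -0.1 yaw now 1.1 q6 -0.14 pos [ 0.599  -0.0038  0.2694]
```

The clamp still reads (599,-2), in place. Next I'll go above the knob for a close look.

Call:
apply_moves:
  deltas: [85,-10,-10,0,0,85,-25,-25,0,0,85,-42,-42,0,0,85,-55,-54,0,0,85,-61,-60,0,0,85,-61,-60,0,0,85,-61,-60,0,0]

```text
clock: 11.92
position: [0.5401, -0.0661, 0.2696]
ee_rot: [0.0, 0.701, 0.713, 0.001]
contact_force: [-0.3, -0.5, 0.5]
width: 0.0848
gripper_force: 0.0
```

Run:
```python
from h import *
w=get_image("wrist"); save(w,"w8.png")
z=dict(rod_knob=.164,cap_top=.132,mould=0,ear_left=.07,ear_right=.07,clamp=.096)
for n in z:
    q=place_of(n,w)
    for c in q[:2]: print(n,np.round(c["point"],1),round(c["score"],2),np.round(1e3*atz(w,c["point"],z[n],True)))
g=cv2.cvtColor(w["frame"],cv2.COLOR_RGB2GRAY)
# expected knob top circle pixels: dark columns around
for r in range(185,290,6): print(r,''.join('#' if g[r,c]<45 else ('+' if g[r,c]<90 else '.') for c in range(230,410,2)))
go([.54,-.066,.166],1.2)
```

```text
rod_knob [313.2 200.8] 0.8 [536. -66. 164.]
rod_knob [375.6 117.4] 0.56 [582.   0. 164.]
cap_top [315.7 194.4] 0.96 [538. -70. 132.]
ear_left [364.2 116.7] 0.87 [587.  -2.  70.]
ear_right [359.8 229.2] 0.98 [ 588. -128.   70.]
ear_right [317.1 202.4] 0.34 [539. -97.  70.]
clamp [376.  118.8] 0.81 [595.  -3.  96.]
185 .......+++++++++++.....+............###############+...........++.........................
191 .................+.....+...+.......##################.........+++.........................
197 .................+++++............####################........+++...++....++..............
203 .................++++++.......+++#########+++#########+++.....+++...++++++++..............
209 ..................+++++..........########++++++#######+.......+++...++++++++..............
215 ..................................+##################.........+++...++++++++..............
221 .....................................+############+...........+++...++++++++..............
227 .............................+...............................+++..........................
233 .....................
[... 311 characters left out ...]
++++.+++.........###+......................
257 #....................+++++++++++++++++++++++++++++++++.........+###+.....................#
263 ##............................+++++++++++++++++++++++..........+###......................#
269 ##.................................++++++++++++++++++..........####......................#
275 ##+............................................................###+.....................+#
281 ##+............................................................###+.....................##
287 ##..............................................................##+......................#
shift [ -0.6  -0.5 103.1] turn -0.1 yaw now 1.1 q6 -0.27 pos [ 0.5405 -0.0654  0.2691]
```

Run:
```python
from h import *
w=get_image("wrist")
g=cv2.cvtColor(w["frame"],cv2.COLOR_RGB2GRAY)
m=(g[180:226,285:345]<45).astype(np.uint8); c=cv2.findContours(m,0,1)[0]; c=max(c,key=cv2.contourArea); print(cv2.boundingRect(c))
for p in [(317,207),(296,203),(337,203),(316.5,203)]: print(p,np.round(1e3*atz(w,p,.181,True),1))
```

```text
(11, 0, 41, 46)
(317, 207) [539.6 -64.3 181. ]
(296, 203) [524.3 -61.5 181. ]
(337, 203) [554.1 -60.9 181. ]
(316.5, 203) [539.2 -61.2 181. ]
```

Knob centre is at about (539.5, -64.5). I'll descend and check before gripping.

Call:
apply_moves:
  deltas: [85,1,-0.7,15,0,85,1,-0.7,35,0,85,1,-0.7,55,0,85,1,-0.7,75,0,85,1,-0.7,90,0,85,1,-0.7,98,0,85,1,-0.7,102,0,85,1,-0.7,102,0,60,1,-0.7,102,0,44,1,-0.7,102,0,40,1,-0.7,102,0,40,1,-0.7,102,0]
  squeeze: 45

```text
clock: 13.32
position: [0.5399, -0.065, 0.1681]
ee_rot: [0.001, 0.7, 0.714, 0.0]
contact_force: [-0.1, -0.8, -0.4]
width: 0.0408
gripper_force: 0.0
```

Call:
apply_moves:
  deltas: [37,0,0,0,0,35,0,0,0,0,34,0,0,0,0,33,0,0,0,0,32,0,0,0,0,31,0,0,0,0]
  squeeze: 45

```text
clock: 13.82
position: [0.5383, -0.0649, 0.1673]
ee_rot: [-0.001, 0.7, 0.714, -0.001]
contact_force: [-4.9, -0.3, 3.3]
width: 0.0313
gripper_force: 19.7
```

The tool is being pushed to -x, so the knob lies about 1.5 mm that way. I'll recentre and grip fully.

Call:
apply_moves:
  deltas: [30,0,-0.8,0,0,29,0,-1.5,0,0,28,0,-1.8,0,0,26,0,-1.8,0,0,26,0,-1.8,0,0,26,0,-1.8,0,0]
  squeeze: 45

```text
clock: 14.32
position: [0.5381, -0.0649, 0.1674]
ee_rot: [0.0, 0.7, 0.714, 0.0]
contact_force: [-0.0, 1.2, 3.0]
width: 0.0309
gripper_force: 44.3
```

Run:
```python
from h import *
f=[];
for i in range(4):
    get_image("top"); s=get_state(); f.append(np.r_[s["contact_force"],s["position"]*np.array(1000)])
print(np.round(np.mean(f,0),2),s["width"],s["gripper_force"])
```

```text
[-1.7000e-01  1.6000e-01  2.5500e+00  5.3815e+02 -6.4940e+01  1.6745e+02] 0.03055866766564765 44.349523186683655
```

Call:
apply_moves:
  deltas: [26,0,0,-0.5,0,26,0,0,-1,0,26,0,0,-2,0,26,0,0,-3,0,26,0,0,-4,0,26,0,0,-5,0,26,0,0,-6,0,26,0,0,-7,0,26,0,0,-8,0,26,0,0,-9,0,26,0,0,-10,0,26,0,0,-11,0]

```text
clock: 15.52
position: [0.5379, -0.065, 0.1785]
ee_rot: [0.0, 0.7, 0.714, 0.0]
contact_force: [4.9, 0.1, -9.1]
width: 0.031
gripper_force: 45.5
```

Run:
```python
from h import *
b=get_image("top");a=get_image("scene"); s=get_state(); print(s["contact_force"],s["moment"],s["position"],s["width"])
for im in(a,b):
  for n in("rod_knob","cap_top","mould","ear_right","clamp"): print(n,[(np.round(c["point"],1).tolist(),round(c["score"],2)) for c in place_of(n,im)[:1]])
```

```text
[ 2.92060354  0.2852021  -4.22343099] [ 0.02980327 -0.63572256  0.00946834] [ 0.53785886 -0.06501449  0.17890506] 0.030889812781499125
rod_knob [([294.0, 177.4], 0.63)]
cap_top [([296.4, 191.8], 0.77)]
mould [([298.0, 224.2], 0.96)]
ear_right [([268.5, 207.4], 0.73)]
clamp [([301.9, 230.6], 0.8)]
rod_knob []
cap_top [([332.2, 179.0], 0.81)]
mould [([334.6, 188.2], 0.68)]
ear_right [([356.8, 163.8], 0.71)]
clamp []
```

The rod slides with about 9 N of drag and the mould reads unchanged. I'll continue, easing 0.5 mm towards +x.

Call:
apply_moves:
  deltas: [26,0,0.2,-0.7,0,26,0,0.4,-2,0,26,0,0.5,-3,0,26,0,0.5,-4,0,26,0,0.5,-5,0,26,0,0.5,-6,0,26,0,0.5,-7,0,26,0,0.5,-8,0,26,0,0.5,-9,0,26,0,0.5,-10,0,26,0,0.5,-11,0,26,0,0.5,-12,0]

```text
clock: 17.12
position: [0.538, -0.0649, 0.1903]
ee_rot: [-0.0, 0.7, 0.714, -0.0]
contact_force: [2.6, 0.1, -8.0]
width: 0.0307
gripper_force: 45.4
```

Call:
apply_moves:
  deltas: [26,0,0,-1,0,26,0,0,-2,0,26,0,0,-3,0,26,0,0,-4,0,26,0,0,-5,0,26,0,0,-6,0,26,0,0,-7,0,26,0,0,-8,0,26,0,0,-9,0,26,0,0,-10,0,26,0,0,-11,0,26,0,0,-12,0]

```text
clock: 18.12
position: [0.538, -0.0649, 0.2023]
ee_rot: [-0.0, 0.7, 0.714, -0.0]
contact_force: [3.1, -0.1, -9.3]
width: 0.0308
gripper_force: 45.4
```

Now at z 0.2023 from a start of 0.1674, so about 15 mm more is needed.

Call:
apply_moves:
  deltas: [26,0,0,-1,0,26,0,0,-2,0,26,0,0,-3,0,26,0,0,-4,0,26,0,0,-5,0,26,0,0,-6,0,26,0,0,-7,0,26,0,0,-8,0,26,0,0,-9,0,26,0,0,-10,0,26,0,0,-11,0,26,0,0,-12,0]

```text
clock: 19.12
position: [0.538, -0.065, 0.2143]
ee_rot: [-0.0, 0.7, 0.714, -0.0]
contact_force: [1.3, 0.4, -9.1]
width: 0.0308
gripper_force: 45.4
```

Call:
apply_moves:
  deltas: [26,0,0,-0.8,0,26,0,0,-1.6,0,26,0,0,-2.3,0,26,0,0,-2.8,0,26,0,0,-3,0,26,0,0,-3,0,26,0,0,-3,0,26,0,0,-3,0,26,0,0,-3,0,26,0,0,-3,0]

```text
clock: 19.95
position: [0.538, -0.0649, 0.2174]
ee_rot: [-0.0, 0.7, 0.714, -0.0]
contact_force: [1.2, 0.6, -7.7]
width: 0.0306
gripper_force: 45.5
```

Run:
```python
from h import *
b=get_image("top");a=get_image("scene");w=get_image("wrist"); s=get_state(); print(s["clock"],s["contact_force"],s["position"],s["width"],s["gripper_force"])
for im in(a,b,w):
  for n in("rod_knob","cap_top","mould","ear_right","ear_left","clamp"):
    for c in place_of(n,im)[:1]: print(n,np.round(c["point"],1).tolist(),round(c["score"],2),np.round(1e3*atz(im,c["point"],dict(cap_top=.132,mould=0,rod_knob=.214,clamp=.096).get(n,.07),im is w)))
```

```text
20.1 [ 1.38861699 -0.86400249 -6.86078618] [ 0.5380657  -0.06495942  0.21735605] 0.031092454645724465 45.557103753089905
rod_knob [403.6, 248.5] 0.75 [606. 267. 214.]
cap_top [297.5, 192.2] 0.6 [544. -61. 132.]
mould [297.2, 222.1] 0.7 [535. -73.   0.]
ear_right [265.5, 211.5] 0.95 [ 602. -124.   70.]
ear_left [307.8, 232.2] 0.96 [593.   6.  70.]
clamp [303.3, 230.8] 0.9 [613.   8.  96.]
cap_top [337.1, 180.8] 0.87 [534. -73. 132.]
mould [333.9, 191.2] 0.82 [529. -69.   0.]
ear_right [358.7, 165.8] 0.82 [ 585. -134.   70.]
ear_left [314.3, 168.1] 0.61 [581. -16.  70.]
clamp [305.4, 163.2] 0.42 [589.   7.  96.]
rod_knob [316.2, 267.5] 0.62 [537. -66. 214.]
cap_top [318.9, 211.7] 0.6 [539. -66. 132.]
mould [318.5, 172.1] 0.67 [538. -65.   0.]
ear_right [371.6, 248.0] 0.75 [ 592. -125.   70.]
ear_left [376.8, 120.5] 0.71 [588.  -2.  70.]
clamp [390.3, 122.7] 0.58 [595.  -3.  96.]
```

```bash
python3 -c "
from rig import *
print(sign_off())"
```

```text
the job is handed in; nothing more can be done
None
```

The clamp now pins the mould's left (+y) ear to the cleat, and the rod is drawn up 50 mm and held steady by its knob; I handed the job in at about 20 s, with placement checked by the networks' position estimates after release, since my 10 picture views were used up.

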